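Shut the vial purge chamber and hold its bayonet cap

ROBOT

A 7-joint arm with a two-finger parallel gripper is mounted at the origin on the work surface. World frame = base frame: x ahead of the robot, y to its left, z up, the work surface at z = 0. Lengths are in m, angles in rad, forces in N, time in s.
With the tool pointing down it reaches from about 0.425 to 1.025 m from the base axis. Payload 9.4 kg.
Tool frame: the origin (TCP) lies on the mounting face of the last link; the fingertips stand 186 mm ahead of it and the grasp point (between the pads) lies 167 mm ahead of it; z points along the fingers, y is the line along which they close (so a half turn about z gives the same grasp; the last joint's range is limited). The gripper opens to 93 mm and grips with 3 to 60 N. Pads are 15 mm wide; open, the fingers measure 128 mm over their backs; the gripper's body (75 mm by 188 mm) begins 65 mm behind the grasp point.
Start: joints at [-1.188, 0.599, -0.003, 1.599, 0.002, 0.943, -0.08], TCP at [0.322, 0.65, 0.405] pointing down, gripper open.
Joint ranges: [-2.57, 2.57], [-0.35, 1.97], [-1.29, 1.29], [0.11, 2.56], [-1.05, 4.19], [0.11, 1.86], [-2.63, 2.63]. Speed limits (rad/s): [2.22, 2.22, 3.01, 3.01, 3.14, 3.14, 3.14].

INTERFACE

Orientations are given as a rotation vector (axis times angle).
In Python, from rig import ctrl, effector, kin, sensors, vision gives the robot as it stands. Calls block until the motion is done:
- ctrl.move_to(position, orientation): joint-space move of the TCP to a pose.
- ctrl.move_linear(position, rot=None, max_speed=0.15, until_force=None): straight line of the TCP; rot=None keeps the orientation; max_speed is the mean speed in m/s. With until_force (N) it stops when the force on the tool has changed by that much, and returns True; else False.
- ctrl.goto_joints(angles): joint-space move.
- effector.gripper_to(opening, grip_force=None): finger opening in m; grip_force is the grip in N (None keeps the last); returns when the fingers have stopped.
- ctrl.sleep(seconds).
- kin.ik(position, orientation): joint angles nearest the present ones, or None.
- sensors.get_state(): the state.
- vision.grab_frame(name): name is "scene" or "top" or "wrist"; returns the picture (400x640x3 uint8, blue, green, red); there is no depth.
- vision.camera_params(name): a dict with "K" (3x3 intrinsics, pixels), "rvec" (rotation vector, rad) and "tvec" (3), from world to camera coordinates, as OpenCV has them. Camera axes: x right, y down, z forward; pixel columns grow to the right and rows downward; lengths in m; the calibration is good to about 2 mm. A picture is of the moment at which its call begins: read the wrist's pose just before it. camera_params takes no time and is no camera call; for the wrist camera it gives the pose at the moment of the call.
A pose or a line that the arm cannot do raises ctrl.PlanningError and nothing moves.
- ctrl.hand_in(): hands the job in; it is judged then, once.
The state is a dict: "time": time; "q": joint angles; "joint_velocities": joint speeds; "effort": joint torques, N m; "position": TCP position; "ee_rot": TCP orientation; "ft_force": force on the tool from outside, world axes, zero at the start; "wrist_torque": the same for the moment, N m; "gripper_width": finger opening in m; "grip_force": force on a finger pad.
Only numpy, scipy, OpenCV 4.12 (cv2) and the standard library are available. Lean on these libraries where they do the work, as an engineer would, in place of code of your own. Each camera call takes 0.05 s, during which the arm holds its last target. There are 200 camera calls.

TASK

Get the purge chamber of vials ready: lower its hinged lid gently until it is fully closed, then push the orange bayonet cap on the lid straight in, twist it clockwise (seen from above) a full quarter turn against its spring, and keep it there. The cap springs back if let go, so finish while still gripping the cap fully home. Leave the bottle, the tube and the spatula alone.

Things in the scene. Friction and masses are not known exactly. Their poses are not given: they have to be found in the camera images.
- chamber: Heavy fixed white metal box, open on top, 200 (x) x 220 (y) x 85 mm high, with blue-capped vials below its rim. Origin: centre of its underside, on the bench. x points from the front (gauge side, nearer the robot) to the hinge side, y left, z up. Turned up to 0.35 rad about z.
- lid (a joint): Lid angle in rad: 0 closed (hard stop), starts 0.85 to 1.25 open. Hinged along the chamber's y on its far top rim, 100 mm along the chamber's +x and 85 mm up; the free edge swings up and over to the hinge side. The stiff hinge stays where it is left (0.75 N m of friction); 1 to 8 N near the free edge lowers it. The outer face can be pushed from the far side and above.
- lid_hinge (a point): Middle of the hinge line, at the lid's underside; axes are the lid's: x from free edge to hinge, y along the hinge, z out of the outer face. The aluminium lid is 200 x 220 x 12 mm (x -200 to 0, z 0 to 12 mm), plus a black lip 70 mm wide, 10 mm thick, that sticks out 23 mm at the free edge. A steel collar 74 mm across, 12 mm high, surrounds the cap.
- lid_edge (a point): Point on the outer (upper when closed) face of the lid, midway across, 10 mm in from the free edge and 190 mm from the hinge line; axes as the lid.
- cap_push (a joint): How far the bayonet cap is pushed into the lid, in m: 0 out, 0.011 at the bottom. Spring: 4 N to start, 10 N at the bottom. The cap is blocked against turning until it is in by about 7 mm (0.007); once turned, the track keeps it from rising above about 7 mm.
- cap_turn (a joint): Turn of the cap in rad, clockwise seen from outside the lid (from above when closed): 0 at rest, 1.57 at the hard stop of the quarter turn. A spring turns it back: 0.06 N m at the start, 0.22 N m at the end; let go, it turns back by half or more. Fully home: cap_turn near 1.57 with cap_push over 0.0065.
- wing: The orange bayonet cap: disc 60 mm across, 8 mm thick, and on it an upright wing 16 mm thick (x), 50 mm long (y), 32 mm high (top 40 mm above origin). Origin: centre of the disc's underside, on the turning axis, 95 mm from the hinge line, 38 mm above the lid's underside when out. z points out of the lid. At rest y is parallel to the hinge; after the quarter turn the wing runs front to back.
- wing_grip (a point): Point to grip: in the wing on the turning axis, 27 mm above the cap's origin, 13 mm below the wing's top; axes as wing.
- bottle: Loose amber reagent bottle with red cap, 56 mm across, 125 mm tall, to the left of the chamber. Origin: centre of its underside. Leave alone.
- tube: Loose clear sample tube with blue cap, 30 mm across, 75 mm tall, to the right of the chamber. Origin: centre of its underside. Leave alone.
- spatula: Loose thin steel lab spatula, 158 mm long, 14 mm wide, 6 mm thick, lying flat on the bench just right of the chamber, between it and the tube. Origin: middle of its underside, x along its length. Leave alone.

How it is judged:
By the outcome, as a careful person would: the job done as asked, in the order asked, and still so for the second after the job is handed in, while the arm keeps its last pose, push and grip.
It also fails if it takes over 51 s, if anything falls off the work surface, if the arm or the gripper's body presses on something with over 40 N, if the wrist force passes 120 N, or if a joint passes its speed limit or range.

## Working session

There is one attempt and no reset: what is moved stays moved. The work goes in short steps, each a Python script; the robot and the scene stay as the last script left them, time stands still between calls to the robot, and variables do not carry over. Pictures are saved under pics/ and viewed, at most 10 in all, crops included, and the job is handed in when it is done.

```bash
ls; mkdir -p pics
python3 - <<'E'
from rig import ctrl, effector, kin, sensors, vision
import cv2,numpy as np
for n in("scene","top"):
    cv2.imwrite(f"pics/{n}0.png",vision.grab_frame(n))
    p=vision.camera_params(n);R=cv2.Rodrigues(np.array(p["rvec"]))[0]
    print(n,np.round(p["K"],1).tolist(),(-R.T@np.array(p["tvec"]).ravel()).round(3),R.round(2).tolist())
s=sensors.get_state();print(s["time"],s["position"],s["ee_rot"],s["gripper_width"])
E
```

```text
pics
scene [[387.9, 0.0, 312.9], [0.0, 387.9, 202.0], [0.0, 0.0, 1.0]] [ 1.114 -0.371  0.869] [[0.58, 0.82, -0.0], [0.61, -0.43, -0.67], [-0.54, 0.38, -0.75]]
top [[417.0, 0.0, 321.2], [0.0, 417.0, 201.5], [0.0, 0.0, 1.0]] [0.407 0.014 0.97 ] [[0.02, -1.0, 0.01], [-0.98, -0.02, -0.21], [0.21, -0.0, -0.98]]
0.1 [0.32163668 0.6495677  0.40399746] [-7.15797208e-01 -3.05876920e+00  2.04762665e-03] 0.09289396963612266
```

View pics/scene0.png

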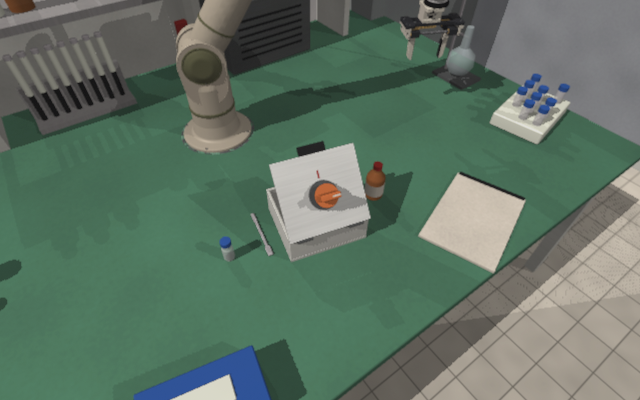

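View pics/top0.png

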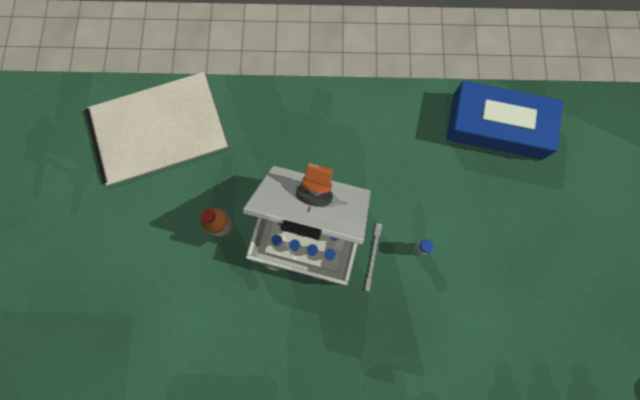

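The scene view shows the chamber near (320,220) with its lid half open. The top view shows the lid corners at about (272,168), (370,186), (361,240) and (246,207), and the bottle is on the left at (215,222). I'll enlarge both views to read the corners more precisely.

Run:
```python
import cv2
a=cv2.imread("pics/scene0.png")[130:270,200:400];cv2.imwrite("pics/scene_c.png",cv2.resize(a,None,fx=4,fy=4,interpolation=cv2.INTER_CUBIC))
a=cv2.imread("pics/top0.png")[155:295,190:390];cv2.imwrite("pics/top_c.png",cv2.resize(a,None,fx=4,fy=4,interpolation=cv2.INTER_CUBIC))
```

```text
(no output)
```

View pics/scene_c.png

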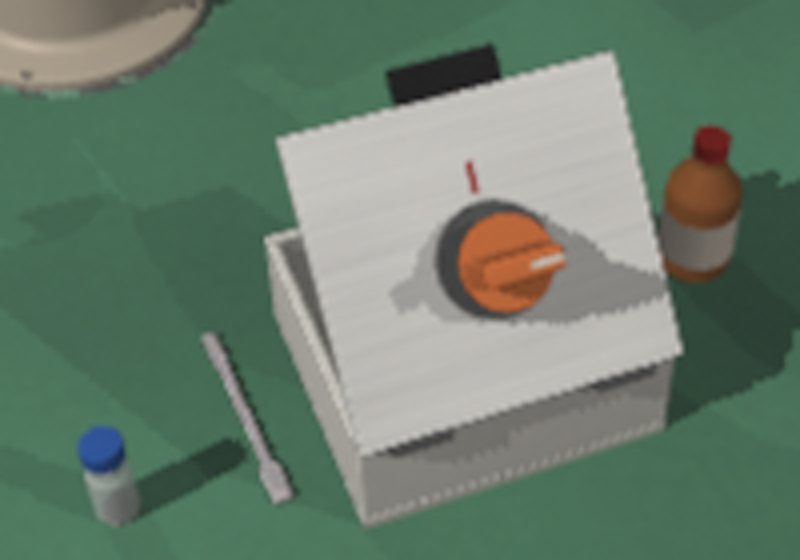

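View pics/top_c.png

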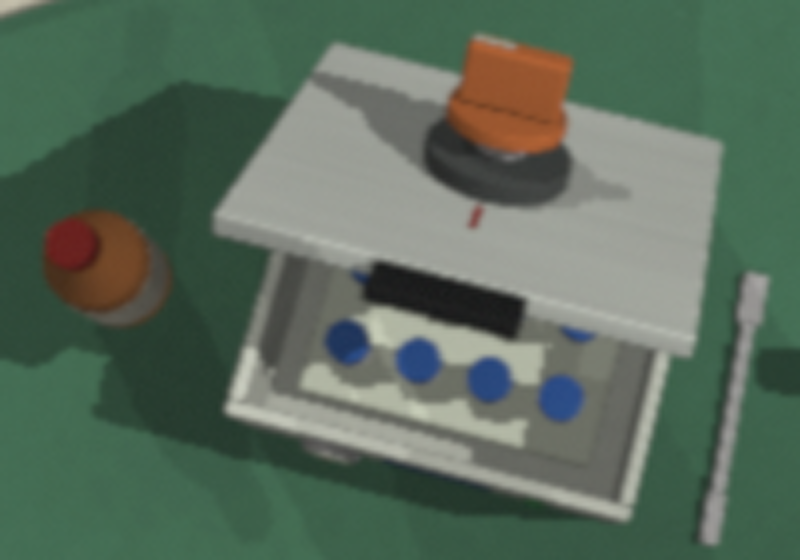

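The enlarged crops give these lid corner positions (crop pixels):
- **Scene:** (277,138), (615,52), (682,350), (362,453).
- **Scene, box bottom:** (368,524), (665,428).
- **Top, lid:** (335,43), (721,143), (695,340), (216,215).
- **Top, front rim corners:** (228,408), (630,518).

Next I'll fit the chamber pose and lid angle to them.

```bash
cat > h.py <<'E'
import numpy as np,cv2
from scipy.spatial.transform import Rotation as Rn
from rig import ctrl, effector, kin, sensors, vision
def lidpt(p,x,y,z):  # lid coords -> world
    X,Y,yaw,th=p; c,s=np.cos(th),np.sin(th)
    return chpt(p,.1+x*c+z*s,y,.085-x*s+z*c)
def chpt(p,x,y,z):
    X,Y,yaw=p[:3]; c,s=np.cos(yaw),np.sin(yaw)
    return np.array([X+c*x-s*y,Y+s*x+c*y,z])
def down(yaw): # tool pointing down, tool y at world angle yaw
    y=np.array([np.cos(yaw),np.sin(yaw),0]);z=np.array([0,0,-1.])
    return Rn.from_matrix(np.c_[np.cross(y,z),y,z]).as_rotvec()
def proj(n,P):
    c=vision.camera_params(n)
    return cv2.projectPoints(np.array(P,float),np.array(c["rvec"],float),np.array(c["tvec"],float),np.array(c["K"],float),None)[0][:,0]
E
python3 - <<'E'
from h import *
from scipy.optimize import least_squares
L=lambda x,y,z:(lidpt,x,y,z); C=lambda x,y,z:(chpt,x,y,z)
obs={"scene":[((200,130)),[(L(-.2,-.11,.012),277,138),(L(-.2,.11,.012),615,52),(L(0,.11,.012),682,350),(L(0,-.11,.012),362,453),(C(.1,-.11,0),368,524),(C(.1,.11,0),665,428)]],
"top":[((190,155)),[(L(0,.11,.012),335,43),(L(0,-.11,.012),721,143),(L(-.2,-.11,.012),695,340),(L(-.2,.11,.012),216,215),(C(-.1,.11,.085),228,408),(C(-.1,-.11,.085),630,518)]]}
def res(p):
    r=[]
    for n,(o,l) in obs.items():
        q=proj(n,[f(p,*a) for (f,*a),_,_ in l])
        r.append(q-[((u+.5)/4-.5+o[0],(v+.5)/4-.5+o[1]) for _,u,v in l])
    return np.concatenate(r).ravel()
s=least_squares(res,[.45,.05,-.2,1.],loss="soft_l1",x_scale=[.1,.1,.1,.1])
p=s.x;print(p);print(res(p).reshape(-1,2).round(2))
np.save("p.npy",p)
print("edge",lidpt(p,-.19,0,.012),"cap closed",lidpt([*p[:3],0],-.095,0,.038))
# IK checks
yaw=p[2]
c=lidpt([*p[:3],0],-.095,0,.038)
for k in (0,np.pi): 
  for d in(0,-np.pi/2): print("grip",k,d,kin.ik(c+[0,0,.027+.167],down(yaw+k+d)))
for k in(np.pi/2,-np.pi/2):print("push",kin.ik(lidpt(p,-.185,0,.012)+[0,0,.186],down(yaw+k)))
E
```

```text
[ 0.54789429  0.03789827 -0.24162997  0.84811902]
[[ 0.29 -0.42]
 [-0.19 -0.81]
 [ 0.63  0.63]
 [ 0.24  0.35]
 [-0.82  0.65]
 [-0.29  0.05]
 [-0.27 -0.72]
 [ 0.82 -0.78]
 [ 0.34  0.19]
 [-0.34 -0.09]
 [-0.76  0.99]
 [ 0.01  0.61]]
edge [0.53171379 0.04188587 0.2354439 ] cap closed [0.55274903 0.03670184 0.123     ]
grip 0 0 [-0.3937153   0.53589264  0.32546897  2.08764615 -0.31071789  0.56333391
 -0.08783003]
grip 0 -1.5707963267948966 [-0.5955944   0.59856807  0.64151726  2.09968414 -0.60704366  0.63240663
 -1.34450949]
grip 3.141592653589793 0 [ 0.14764398  0.54976553 -0.45307361  2.05298405  0.4022389   0.62391481
  2.32167509]
grip 3.141592653589793 -1.5707963267948966 [-0.1423996   0.51527345 -0.03742701  2.07163747  0.03498451  0.55525623
  1.12446366]
push [-0.21708875  0.35795401  0.04634736  2.01910703 -0.02344064  0.76502131
  1.17240189]
push [-0.7514819   0.45910438  0.82020864  2.04915985 -0.45842465  0.82168637
 -1.4741209 ]
```

The fit residuals are under 1 px (lid angle about 0.85 rad, yaw −0.24), and the geometry matches the sizes given. Next I'll lower the lid.

Run:
```python
from h import *
p=np.load("p.npy");r=down(p[2]+np.pi/2)
tip=lambda th:lidpt([*p[:3],th],-.185,0,.012)+chpt([0,0,p[2]],.0075,0,.186)
st=lambda m:print(m,round(sensors.get_state()["time"],2),sensors.get_state()["position"].round(4),sensors.get_state()["ft_force"].round(1))
s=sensors.get_state();effector.gripper_to(0.0,20)
ctrl.move_linear(s["position"]+[0,0,.1],max_speed=.25)
ctrl.move_to(tip(p[3])+[0,0,.06],r);st("above")
print(ctrl.move_linear(tip(p[3])+[0,0,-.02],max_speed=.05,until_force=2));st("contact, expected z %.4f"%tip(p[3])[2])
for th in np.linspace(p[3],.08,8)[1:]:
    if sensors.get_state()["position"][2]<tip(th)[2]: continue
    h=ctrl.move_linear(tip(th),max_speed=.06,until_force=15);st(f"{th:.2f} {h}")
    if h:break
else:
    print(ctrl.move_linear(tip(0)+[0,0,-.008],max_speed=.025,until_force=10));st("closed? expected z %.4f"%tip(0)[2])
cv2.imwrite("pics/scene1.png",cv2.resize(vision.grab_frame("scene")[100:270,180:420],None,fx=3,fy=3,interpolation=cv2.INTER_CUBIC))
```

```text
above 4.42 [0.5424 0.0402 0.4776] [ 1.7  0.1 -0. ]
True
contact, expected z 0.4177 5.5 [0.5421 0.0393 0.4193] [-0.  -0.3 -0.1]
0.74 False 6.02 [0.5269 0.0431 0.4041] [-0.4 -1.1 -0. ]
0.63 False 6.51 [0.5135 0.0464 0.3892] [1.1 0.4 0.1]
0.52 False 7.0 [0.5017 0.0492 0.3728] [ 0.1 -0.4 -0.3]
0.41 False 7.49 [0.4918 0.0517 0.3552] [ 0.6 -0.2  0. ]
0.30 False 7.98 [0.4839 0.0536 0.3368] [-0.4 -0.1  0.2]
0.19 False 8.47 [0.4779 0.0551 0.3174] [ 0.4 -0.6 -0.7]
0.08 False 8.97 [0.4741 0.0561 0.2975] [ 0.2 -0.2 -0.6]
True
closed? expected z 0.2830 9.59 [0.473  0.0563 0.2832] [-2.5  0.8 11.4]
```

View pics/scene1.png

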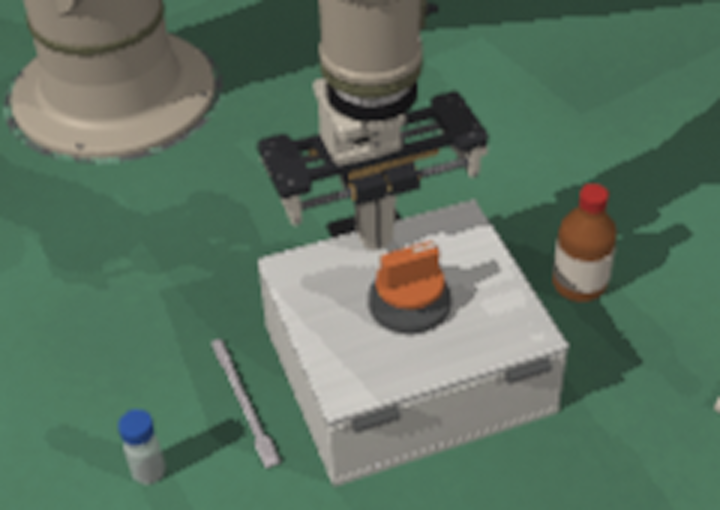

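The lid is closed: the tip stopped at z 0.2832 against 0.2830 expected, and the picture shows it flat, with the wing at (410,275) parallel to the hinge. Now I'll grip the wing.

Run:
```python
from h import *
p=np.load("p.npy");yaw=p[2];r=down(yaw)
c=lidpt([*p[:3],0],-.095,0,.038)+[0,0,.028+.167]
def st(m):
    s=sensors.get_state();print(m,round(s["time"],2),s["position"].round(4),s["ft_force"].round(1),s["wrist_torque"].round(2),round(s["gripper_width"],4),s["grip_force"],s["q"].round(2))
s=sensors.get_state()
ctrl.move_linear(s["position"]+[0,0,.13],max_speed=.2)
effector.gripper_to(.06)
ctrl.move_to(c+[0,0,.09],r)
print(ctrl.move_linear(c,max_speed=.08,until_force=8));st("at wing")
cv2.imwrite("pics/scene2.png",cv2.resize(vision.grab_frame("scene")[100:240,220:400],None,fx=4,fy=4,interpolation=cv2.INTER_CUBIC))
effector.gripper_to(0,8);st("soft grip")
```

```text
False
at wing 13.91 [0.5529 0.0367 0.3185] [ 0.3 -0.8  0.1] [-0.13  0.09 -0.04] 0.0602 0.0 [-0.5   0.56  0.49  2.09 -0.46  0.59  0.07]
soft grip 14.72 [0.5528 0.0367 0.318 ] [ 0.5 -0.3 -0.3] [-0.1  -0.07  0.03] 0.0162 7.9988546669483185 [-0.5   0.56  0.49  2.09 -0.46  0.59  0.07]
```

View pics/scene2.png

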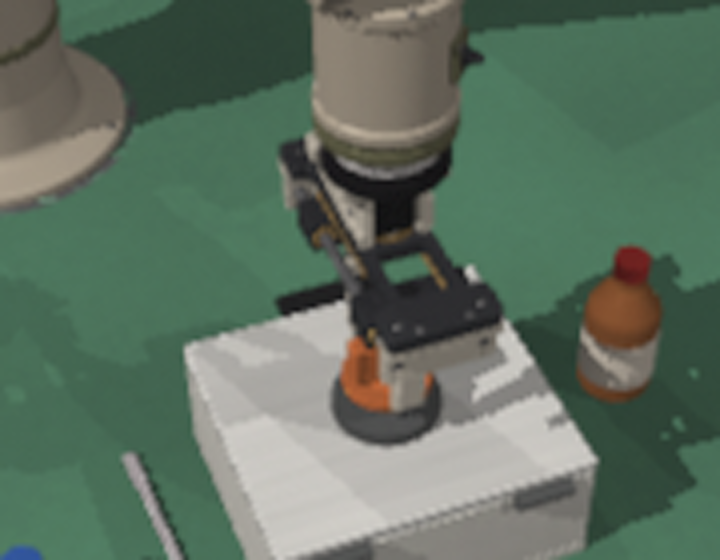

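The wing is gripped at 16.2 mm width with almost no lateral force, and the picture shows the finger centred on the wing at (407,375). Next I'll push in and twist.

```bash
cat >> h.py <<'E'
def st(m):
    s=sensors.get_state();print(m,round(s["time"],2),s["position"].round(4),s["ft_force"].round(1),s["wrist_torque"].round(2),round(s["gripper_width"],4),round(float(s["grip_force"]),1),"yaw",round(np.arctan2(*Rn.from_rotvec(s["ee_rot"]).as_matrix()[[1,0],1]),3),s["q"].round(2)[6])
E
python3 - <<'E'
from h import *
p=np.load("p.npy");yaw=p[2]
effector.gripper_to(0,50);st("grip")
pos=sensors.get_state()["position"].copy()
h=ctrl.move_linear(pos-[0,0,.0125],max_speed=.01,until_force=18);st(f"pushed {h}")
print("depth",pos[2]-sensors.get_state()["position"][2])
q=sensors.get_state()["position"].copy(); q[:2]=pos[:2]; q[2]=max(q[2],pos[2]-.0108)
for a in np.arange(.2,1.61,.2):
    ctrl.move_linear(q,rot=down(yaw-a),max_speed=.05);st(f"turn {a:.2f}")
    if abs(sensors.get_state()["wrist_torque"][2])>2: print("stop");break
E
```

```text
grip 14.93 [0.5528 0.0367 0.318 ] [1.2 1.  0.5] [-0.13 -0.13  0.01] 0.0159 50.0 yaw -0.242 0.07
pushed True 16.02 [0.5529 0.0365 0.3069] [-1.4 -0.8  9.4] [-0.04  0.46  0.06] 0.0159 50.0 yaw -0.242 0.09
depth 0.011103545481833121
turn 0.20 16.38 [0.5527 0.0367 0.3074] [-2.1 -1.   8.8] [-0.05  0.45  0.06] 0.0155 50.0 yaw -0.442 -0.05
turn 0.40 16.73 [0.5526 0.0369 0.3073] [-1.4  0.7  7.8] [0.07 0.61 0.09] 0.0156 50.0 yaw -0.642 -0.19
turn 0.60 17.07 [0.5525 0.037  0.3072] [-2.1  0.6  9.1] [0.23 0.74 0.09] 0.0156 50.0 yaw -0.842 -0.34
turn 0.80 17.43 [0.5524 0.0371 0.3071] [-2.4  1.5  9.3] [0.37 0.81 0.16] 0.0156 50.0 yaw -1.041 -0.48
turn 1.00 17.77 [0.5524 0.0373 0.3071] [-3.7  2.3  8.3] [0.64 0.91 0.14] 0.0157 50.0 yaw -1.241 -0.62
turn 1.20 18.12 [0.5523 0.0375 0.307 ] [-3.3  1.8  8.6] [0.76 0.91 0.19] 0.0159 50.0 yaw -1.441 -0.77
turn 1.40 18.48 [0.5523 0.0377 0.307 ] [-3.3  3.5  8.4] [0.99 0.9  0.2 ] 0.0157 50.0 yaw -1.641 -0.92
turn 1.60 18.82 [0.5524 0.0379 0.3069] [-3.1  3.7  8.8] [1.13 0.87 0.52] 0.0159 50.1 yaw -1.84 -1.07
```

Run:
```python
from h import *
p=np.load("p.npy")
s=sensors.get_state()["position"].copy(); s[2]=.3068
ctrl.move_linear(s,rot=down(p[2]-1.63),max_speed=.02);st("1.63")
ctrl.sleep(1);st("held")
cv2.imwrite("pics/scene3.png",cv2.resize(vision.grab_frame("scene")[100:260,200:400],None,fx=4,fy=4,interpolation=cv2.INTER_CUBIC))
```

```text
1.63 19.07 [0.5522 0.0383 0.3069] [-2.2  1.1  9.2] [0.41 0.81 0.84] 0.0161 50.7 yaw -1.869 -1.1
held 20.07 [0.5522 0.0382 0.3069] [-3.   1.2  9.7] [0.33 0.79 0.82] 0.0159 50.7 yaw -1.869 -1.1
```

View pics/scene3.png

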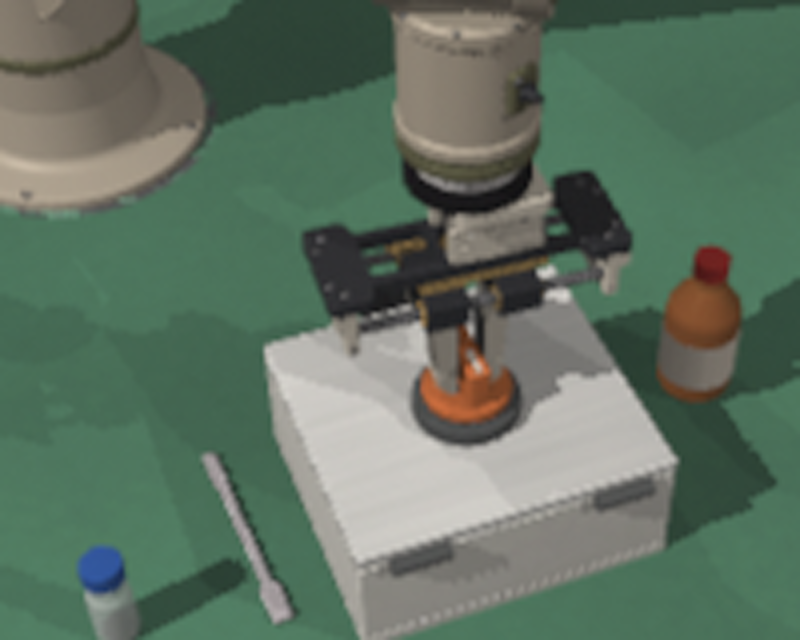

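The picture shows the wing at (470,375) running front to back between the fingers, with the cap seated. The lid is flat, and the bottle, tube and spatula haven't moved. The torque of 0.82 N m, well above the spring's 0.22, means the cap is against the hard stop.

```bash
python3 -c "
from rig import ctrl
print(ctrl.hand_in())"
```

```text
the job is handed in; nothing more can be done
None
```

I closed the lid, pushed the cap in about 11 mm and turned it clockwise to its quarter-turn stop, then handed the job in at about 20 s with the gripper still holding it there; the bottle, tube and spatula were not touched.

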